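# Set and lock the gas regulator, then hold the burner's igniter dial

## Task

Light the gas burner: turn the regulator's knob clockwise until its pointer is in line with the broad mark on the regulator, then slide the forked lock fully home over the knob. Then turn the burner's spring-return igniter dial clockwise past its first two notches to the third and hold it there against its spring with the gripper: finish while still holding it, do not let go. Leave the pan, bowl, tubs and other things standing where they are.

Things in the scene. Friction and masses are not known exactly. Their poses are not given: they have to be found in the camera images.
- regulator: Gas regulator bolted to the table: low aluminium block 80 (x) x 190 (y) x 40 mm high; origin under its centre, z up. Knob axis at y = -30 mm on its top; the forked lock slides on the top at +y of the knob between 10 mm high rails (x = +-26 mm, y 3 to 93 mm). The broad mark is a dark raised bar on the top from the knob towards -y (y -29 to -51 mm from the axis).
- pressure_grip (a point): Regulator knob, black: disc 48 mm across with an upright bar 42 mm long, 14 mm thick, top 84 mm above the table. Point on the turning axis, 10 mm below the bar's top. x axis along the bar to the pointer end (white line on top), y across it, z up; turns with the knob. Grip only the upper 22 mm of the bar, so that the fingers clear the lock's fork.
- pressure (a joint): Turn of the regulator knob in rad, growing clockwise seen from above, 0 to 2.2; pointer on the mark (bar along the regulator's y, pointer towards -y) at 1.30; it stays where it is left (friction about 0.05 N m). It starts between 0.1 and 0.8.
- lock_tab (a point): Steel forked slide lock: upright tab 22 (x) x 12 (y) x 34 mm to pinch or push, top 92 mm above the table. Point: tab centre, 12 mm below its top; axes as the regulator's. Slides along -y to the knob; its two prongs (gap 20 mm, tops 59 mm above the table) pass either side of the bar only if the bar is at the mark. Home: tab 44 mm from the knob's axis.
- lock (a joint): Travel of the lock in m, 0 = fully back, 0.045 = fully home against its stop; growing towards the knob. Starts 0 to 8 mm; friction about 1.5 N.
- burner: Single gas burner, steel box 350 (x) x 280 (y) mm, top 70 mm above the table; origin on the table straight below the igniter dial's axis, which stands 50 mm behind the front edge; the box runs from x = -50 to +300 mm. A cross-shaped pan support (top 90 mm above the table) and pan are centred at x = 180 mm.
- igniter_grip (a point): Igniter dial on the burner, black: disc 52 mm across with an upright bar 50 mm long, 14 mm thick, 38 mm high, top 114 mm above the table. Point on the turning axis, 10 mm below the bar's top. x axis along the bar to the pointer end (white line on top), y across it, z up; turns with the dial. Ticks: rest, first, second short; third long and broad.
- igniter (a joint): Turn of the igniter dial in rad, growing clockwise from above: 0 rest (pointer 0.63 left of the burner's +x), notches at 0.42, 0.84, 1.26, end stop at 1.32 just past the third. Released, its spring turns it back to 0 from anywhere: 0.08 N m at rest, 0.13 at the third notch; up to about 0.05 more to get over the hump before each notch.
- pan: Aluminium pan 170 mm across, 55 mm high, with two side handles, standing on the burner's support; leave alone. Origin at the centre of its underside.
- bowl: Steel bowl 124 mm across, 50 mm high, close behind the regulator; leave alone. Origin at the centre of its underside.
- noodle_box: Open card noodle box 85 x 75 x 60 mm with two flaps, close behind the regulator; leave alone. Origin at the centre of its underside.
- dip_pot: White dip pot 60 mm across, 45 mm high, close in front of the regulator (robot side); leave alone. Origin at the centre of its underside.
- tin: Small tin 60 mm across, 50 mm high, close in front of the regulator (robot side); leave alone. Origin at the centre of its underside.
- tub: White open tub 90 x 60 x 50 mm between the regulator and the burner; leave alone. Origin at the centre of its underside.
- oil: Amber glass oil bottle 60 mm across, 180 mm high, at the right; leave alone. Origin at the centre of its underside.
Things that resemble listed ones, but are neither listed nor needed, are in the scene too. What is shaped like the regulator but orange or red is not meant.

How it is judged:
On the way, in this order (a step that is already met when the one before it is completed fails the run):
1. the regulator knob stands at its mark, lock still back (value of joint pressure between 1.12 and 1.48 rad and value of joint lock below 0.03 m), for 0.2 s.
2. the lock is fully home over the knob, the knob still at its mark (value of joint pressure between 1.12 and 1.48 rad and value of joint lock above 0.041 m), for 0.2 s.
3. the igniter dial is held in its third notch (all of step 2 and value of joint igniter above 1.15 rad), for 0.3 s.
At the end, for the whole second after the job is handed in: Knob within 0.18 rad of the mark, lock home to within 4 mm, igniter dial held still by the gripper at the third notch (beyond 1.15 rad; stop at 1.32), the fingers pressing on it with more than 0.8 N; bystanders not moved (all of step 3 and contact force between the fingers and igniter above 0.8 N and velocity of joint igniter between -0.3 and 0.3 rad/s); the arm keeps its last pose, push and grip.
It fails at once if a bystander is pushed more than 3 cm or tipped (distance of any of pan, bowl, noodle_box, dip_pot, tin, tub, oil from where it was at the start of the episode above 0.03 m or angle between any of pan, bowl, noodle_box, dip_pot, tin, tub, oil's own z axis and vertical above 0.5 rad).
It fails at once if the igniter dial is turned past its first notch before the regulator is locked (value of joint igniter above 0.6 rad and value of joint lock below 0.03 m).
It also fails if it takes over 64 s, if anything falls off the work surface, if the arm or the gripper's body presses on something with over 40 N, if the wrist force passes 120 N, or if a joint passes its speed limit or range.

## Robot

A 6-joint arm with a two-finger parallel gripper is mounted at the origin on the work surface. World frame = base frame: x ahead of the robot, y to its left, z up, the work surface at z = 0. Lengths are in m, angles in rad, forces in N, time in s.
With the tool pointing down it reaches from about 0.3 to 0.95 m from the base axis. Payload 3.1 kg.
Tool frame: the origin (TCP) lies between the finger pads; the fingertips stand 22 mm ahead of it and the grasp point (between the pads) lies 3 mm ahead of it; z points along the fingers, y is the line along which they close (so a half turn about z gives the same grasp; the last joint's range is limited). The gripper opens to 85 mm and grips with 20 to 120 N. Pads are 22 mm wide; open, the fingers measure 114 mm over their backs; the gripper's body (76 mm by 85 mm) begins 54 mm behind the grasp point. The pads swing forward as they close: fully open they stand 13 mm farther back than shut.
Start: joints at [-1.405, 0.308, 1.634, -0, 1.2, -0.07], TCP at [0.146, -0.608, 0.214] pointing down, gripper open.
Joint ranges: [-3.06, 3.06], [-0.79, 1.96], [0.05, 2.63], [-1.19, 4.34], [0.05, 2.64], [-2.94, 2.94]. Speed limits (rad/s): [2.79, 2.79, 3.14, 3.14, 3.14, 3.14].

## Interface

Orientations are given as [roll, pitch, yaw] about the fixed x, y, z axes, in that order (R = Rz(yaw) Ry(pitch) Rx(roll)).
In Python, from cell import ctrl gives the robot as it stands.
- The arm moves only by the tool jog_arm, never from a script. Its argument "targets" is a list of rows, each a list of 5 numbers: the shift along the tool's x, y, z in m, then the turn about the tool's z in rad, then the finger opening in m, from 0 to 0.0854. A call has 1 to 12 rows; each row shifts and turns the commanded pose from where the row before left it, along the tool's axes as they then stand; what a row does not reach is not made up. A row lasts 1/8 s, in which the tool goes at most 62.5 mm and 10.7 degrees, less where a joint would pass 70% of its speed; a pose out of reach is approached as far as the arm can. A call is refused whole if a number of a shift passes 0.0625 or a number of a turn 0.188, either way. A call with a gripper value outside its range is refused whole. The fingers move at their own pace and stop on an object; the grip force is fixed at half the most. Time passes only in rows, so rows that do not move let the fingers close. It gives the time, the measured TCP pose, the force, the opening and the grip force at its end, in the units of the state.
- ctrl.get_state(): the state, without advancing time (a new reading comes with each control period).
- ctrl.grab_frame(name): name is "scene" or "top" or "wrist"; returns a dict with "pixels" (384x512x3 uint8, red, green, blue), "mtx" (3x3 intrinsics, pixels), "rvec" (rotation vector, rad) and "tvec" (3), from world to camera coordinates, as OpenCV has them. Camera axes: x right, y down, z forward; pixel columns grow to the right and rows downward; lengths in m; the calibration is good to about 2 mm. The wrist camera is an equidistant fisheye: a pixel r from the principal point sees the ray r / f radians off the axis. A picture is of the moment at which its call begins. There is no depth.
- ctrl.job_done(): hands the job in; it is judged then, once.
Trained networks look in a picture, given as the dict that the camera call returned (one of the last four; its "shot" number tells which), for a name from the list of things; names that differ only in an ending like _2 or _b are one class to them, and where a whole thing is asked for, a point or a joint stands for the part that bears it (a point fixed in the world has none). Each returns a list of dicts, best first, with "conf" (0 to 1); they miss things now and then, are a little off and sometimes report something else, mostly with a low value. They report only what shows in the picture. A call takes as long as a camera call. They do not tell look-alikes from the thing itself.
- ctrl.search_frame(picture, query): "position" ([column, row] in pixels, amid what is visible of it).
- ctrl.regions_of(picture, query): "pixels" (384x512 bool, what is visible of it) and "position" ([column, row] in pixels, amid what is visible of it).
The state is a dict: "t": time; "qpos": joint angles; "joint_velocities": joint speeds; "joint_efforts": joint torques, N m; "tcp_pos": TCP position; "tool_rot": TCP orientation; "ft_force": force on the tool from outside, world axes, zero at the start; "moment": the same for the moment, N m; "finger_gap": opening from 0.0 (shut) to 1.0 (fully open); "grasp_force": force on a finger pad.
Only numpy, scipy, OpenCV 4.12 (cv2) and the standard library are available. Lean on these libraries where they do the work, as an engineer would, in place of code of your own. Each camera call takes 0.05 s, during which the arm holds its last target. There are 200 camera calls.

## Working session

There is one attempt and no reset: what is moved stays moved. The work goes in short steps, Python scripts to look and compute and a tool call to move; the robot and the scene stay as the last step left them, time stands still between calls to the robot, and variables do not carry over. Pictures are saved under pics/ and viewed, at most 10 in all, crops included, and the job is handed in when it is done.

Besides the shell and the picture viewer there is one more tool, called after "Request:" as name(argument=value, ...) on one line, values as JSON. jog_arm: Moves the arm, as the interface text tells. Its arguments: {"type":"object","properties":{"targets":{"type":"array"}},"required":["targets"]}

```bash
mkdir -p pics; ls
cat > h.py <<'E'
import numpy as np,cv2
from cell import ctrl
def cam(p):
    R=cv2.Rodrigues(np.array(p["rvec"],float))[0];t=np.array(p["tvec"],float).ravel();return R,t,np.array(p["mtx"],float)
def ray(p,uv,fish=False):
    R,t,K=cam(p);x=(uv[0]-K[0,2])/K[0,0];y=(uv[1]-K[1,2])/K[1,1]
    if fish:
        r=np.hypot(x,y);s=np.sin(r)/r if r>1e-9 else 1;d=np.array([x*s,y*s,np.cos(r)])
    else: d=np.array([x,y,1.])
    return -R.T@t,R.T@d
def atz(p,uv,z,fish=False):
    o,d=ray(p,uv,fish);return o+d*(z-o[2])/d[2]
def proj(p,X,fish=False):
    R,t,K=cam(p);c=R@np.array(X)+t
    if fish:
        r=np.hypot(c[0],c[1]);th=np.arctan2(r,c[2]);xy=c[:2]/r*th
    else: xy=c[:2]/c[2]
    return K[0,0]*xy[0]+K[0,2],K[1,1]*xy[1]+K[1,2]
def save(p,n): cv2.imwrite("pics/"+n,p["pixels"][:,:,::-1])
E
python3 - <<'E'
from h import *
for n in("top","scene","wrist"):
    p=ctrl.grab_frame(n);save(p,n+"0.png");print(n,"cam",(-cam(p)[0].T@cam(p)[1]).round(3))
    for q,z in(("regulator",.04),("pressure_grip",.084),("lock_tab",.092),("burner",.07),("igniter_grip",.114)):
        print(q,[(round(d["conf"],2),np.round(d["position"]).tolist(),atz(p,d["position"],z,n=="wrist").round(3).tolist()) for d in ctrl.search_frame(p,q)[:4]])
E
```

```text
pics
top cam [ 0.33  -0.11   1.095]
regulator [(0.92, [311.0, 194.0], [0.471, -0.27, 0.04]), (0.67, [322.0, 282.0], [0.215, -0.29, 0.04]), (0.48, [328.0, 222.0], [0.386, -0.316, 0.04])]
pressure_grip [(0.71, [147.0, 261.0], [0.286, 0.198, 0.084]), (0.68, [335.0, 287.0], [0.207, -0.317, 0.084]), (0.61, [322.0, 187.0], [0.485, -0.294, 0.084])]
lock_tab [(0.85, [302.0, 285.0], [0.213, -0.228, 0.092]), (0.58, [293.0, 191.0], [0.474, -0.212, 0.092]), (0.53, [111.0, 268.0], [0.27, 0.292, 0.092])]
burner [(0.9, [149.0, 162.0], [0.567, 0.203, 0.07]), (0.37, [140.0, 183.0], [0.508, 0.228, 0.07])]
igniter_grip [(0.55, [136.0, 187.0], [0.489, 0.224, 0.114])]
scene cam [1.133 0.007 1.066]
regulator [(0.86, [222.0, 140.0], [0.225, -0.306, 0.04]), (0.75, [367.0, 176.0], [0.304, 0.241, 0.04]), (0.56, [212.0, 201.0], [0.499, -0.274, 0.04]), (0.5, [202.0, 194.0], [0.478, -0.317, 0.04])]
pressure_grip [(0.68, [229.0, 196.0], [0.499, -0.212, 0.084]), (0.65, [213.0, 137.0], [0.252, -0.329, 0.084]), (0.51, [359.0, 167.0], [0.305, 0.204, 0.084])]
lock_tab [(0.73, [237.0, 136.0], [0.241, -0.24, 0.092]), (0.72, [384.0, 168.0], [0.299, 0.285, 0.092]), (0.58, [227.0, 192.0], [0.491, -0.222, 0.092])]
burner [(0.84, [343.0, 266.0], [0.675, 0.169, 0.07])]
igniter_grip [(0.68, [362.0, 218.0], [0.529, 0.212, 0.114])]
wrist cam [ 0.226 -0.588  0.375]
regulator [(0.57, [58.0, 80.0], [0.208, -0.33, 0.04])]
pressure_grip [(0.59, [52.0, 84.0], [0.205, -0.355, 0.084])]
lock_tab [(0.71, [14.0, 67.0], [0.222, -0.293, 0.092])]
burner []
igniter_grip []
```

Run:
```python
import cv2
a=cv2.imread("pics/top0.png")[120:340,60:380];cv2.imwrite("pics/c1.png",cv2.resize(a,(800,550),interpolation=cv2.INTER_CUBIC))
```

```text
(no output)
```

View pics/c1.png

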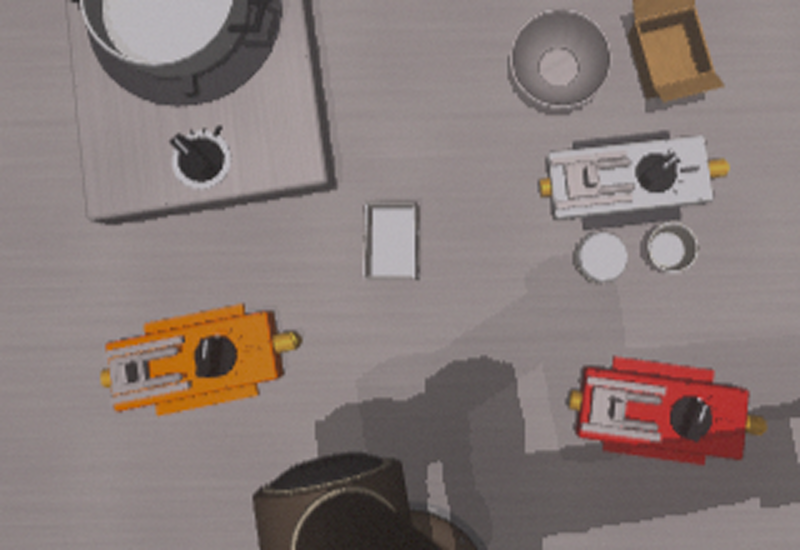

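View pics/scene0.png

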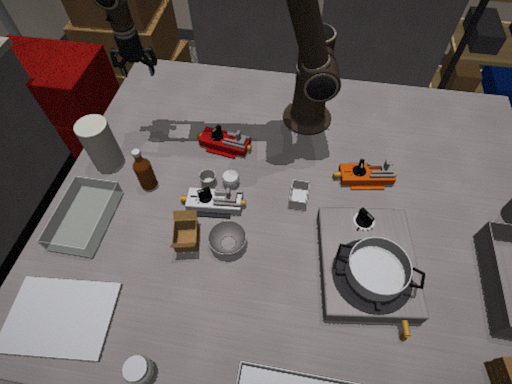

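The top view shows the aluminium regulator at crop (632,178), with its knob at (658,172) and pointer up-right, and the lock on the left. The orange and red ones are decoys. The dial is at crop (200,158). The scene view agrees. I'll move the wrist camera over the regulator for a close look.

Run:
```python
from h import *
s=ctrl.get_state();print({k:np.round(v,3).tolist() for k,v in s.items()})
from scipy.spatial.transform import Rotation as R
M=R.from_euler("xyz",s["tool_rot"]) if len(s["tool_rot"])==3 else R.from_quat(s["tool_rot"])
print(M.as_matrix().round(3))
```

```text
{'t': 0.9, 'qpos': [-1.405, 0.308, 1.634, -0.0, 1.2, -0.07], 'joint_velocities': [0.001, 0.0, 0.001, -0.001, 0.0, 0.001], 'joint_efforts': [-0.0, -41.528, -27.709, 0.0, 0.001, 0.0], 'tcp_pos': [0.146, -0.608, 0.214], 'tool_rot': [3.142, 0.0, 0.236], 'ft_force': [-0.728, -1.064, -0.63], 'moment': [-0.043, 0.016, -0.002], 'grasp_force': 0.0, 'finger_gap': 0.999}
[[ 0.972  0.234 -0.   ]
 [ 0.234 -0.972 -0.   ]
 [-0.     0.    -1.   ]]
```

Request:
jog_arm(targets=[[0, 0, -0.05, 0, 0.085], [0.048, -0.019, 0, 0, 0.085], [0.048, -0.019, 0, 0, 0.085], [0.048, -0.019, 0, 0, 0.085], [0.048, -0.019, 0, 0, 0.085], [0.048, -0.019, 0, 0, 0.085], [0.048, -0.019, 0, 0, 0.085], [0.048, -0.019, 0, 0, 0.085], [0.048, -0.019, 0, 0, 0.085]])

```text
t: 2.02
tcp_pos: [0.4852, -0.3692, 0.2645]
tool_rot: [3.141, -0.0, 0.236]
ft_force: [0.2, 0.1, 0.2]
finger_gap: 0.992
grasp_force: 0.0
```

Request:
jog_arm(targets=[[0, 0, 0, -0.17, 0.085], [0, 0, 0, -0.17, 0.085], [0, 0, 0, -0.17, 0.085], [0, 0, 0, -0.17, 0.085], [0, 0, 0, -0.17, 0.085], [0, 0, 0, -0.17, 0.085], [0, 0, 0, -0.17, 0.085], [0, 0, 0, -0.17, 0.085], [0, 0, 0, 0, 0.085]])

```text
t: 3.15
tcp_pos: [0.4838, -0.3702, 0.2643]
tool_rot: [-3.142, -0.0, 1.594]
ft_force: [-1.9, -0.2, -0.2]
finger_gap: 0.998
grasp_force: 0.0
```

Run:
```python
from h import *
p=ctrl.grab_frame("wrist")
cv2.imwrite("pics/w1.png",cv2.resize(p["pixels"][:,:,::-1],(800,600),interpolation=cv2.INTER_CUBIC))
import pickle;pickle.dump(p,open("w1.pkl","wb"))
for q,z in(("regulator",.04),("pressure_grip",.084),("lock_tab",.092)):
    print(q,[(round(d["conf"],2),np.round(d["position"]).tolist(),atz(p,d["position"],z,True).round(3).tolist()) for d in ctrl.search_frame(p,q)[:4]])
s=ctrl.get_state();print(s["tcp_pos"],s["tool_rot"],np.round(s["qpos"],2))
```

```text
regulator [(0.78, [259.0, 87.0], [0.485, -0.274, 0.04]), (0.77, [77.0, 115.0], [0.222, -0.301, 0.04])]
pressure_grip [(0.74, [259.0, 106.0], [0.484, -0.297, 0.084]), (0.69, [67.0, 135.0], [0.231, -0.324, 0.084])]
lock_tab [(0.6, [255.0, 46.0], [0.478, -0.228, 0.092]), (0.6, [66.0, 77.0], [0.24, -0.248, 0.092])]
[ 0.48384494 -0.37019791  0.26427679] [-3.14158492e+00  5.04074783e-06  1.59411197e+00] [-0.72  0.24  1.62 -0.    1.28 -0.75]
```

View pics/w1.png

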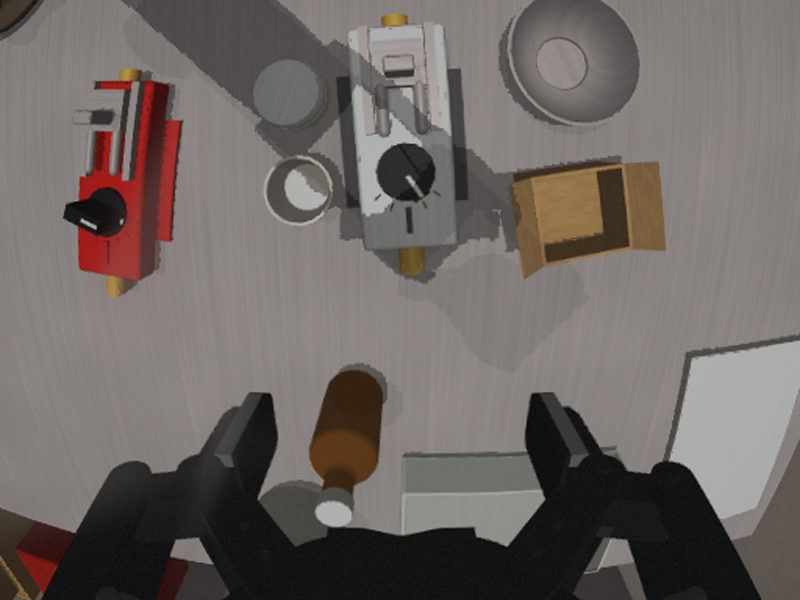

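The wrist view shows the knob centre at (406,172), its white pointer from (407,178) to (424,200), the dark mark at (409,208)–(409,232), and the lock tab at (398,65). The bottle stands well below the fingers.

Run:
```python
from h import *
import pickle;p=pickle.load(open("w1.pkl","rb"))
f=lambda u,v,z:atz(p,(u*.64,v*.64),z,True)
pts=dict(knob=(406,172,.052),p0=(407,178,.084),p1=(424,200,.084),m0=(409,208,.042),m1=(409,232,.042),c1=(365,250,.04),c2=(457,245,.04),c3=(350,30,.04),c4=(443,23,.04),tab=(398,65,.092))
P={k:f(*v) for k,v in pts.items()}
for k,v in P.items(): print(k,v.round(4))
a=lambda u,v:np.arctan2(*(P[v]-P[u])[[1,0]])
print("ptr",a("p0","p1"),"mark",a("m0","m1"),"mark from knob",a("knob","m1"),"sides",a("c3","c1"),a("c4","c2"))
c=sum(P[k] for k in("c1","c2","c3","c4"))/4;yd=a("c3","c1");print("centre",c,"axis from centre",c[:2]+.03*np.array([np.cos(yd),np.sin(yd)]))
```

```text
knob [ 0.4859 -0.3027  0.052 ]
p0 [ 0.4863 -0.3057  0.084 ]
p1 [ 0.4992 -0.3216  0.084 ]
m0 [ 0.4893 -0.3329  0.042 ]
m1 [ 0.4898 -0.3532  0.042 ]
c1 [ 0.453  -0.3697  0.04  ]
c2 [ 0.5308 -0.3635  0.04  ]
c3 [ 0.4379 -0.1833  0.04  ]
c4 [ 0.5133 -0.1757  0.04  ]
tab [ 0.4781 -0.2237  0.092 ]
ptr -0.8918159087070779 mark -1.544945340399773 mark from knob -1.4947990950248293 sides -1.4903351113517738 -1.4777323460210465
centre [ 0.48375221 -0.27306507  0.04      ] axis from centre [ 0.48616345 -0.30296801]
```

Request:
jog_arm(targets=[[0.034, 0.001, 0, 0, 0.045], [0.033, 0.001, 0, 0, 0.045], [0, 0, 0.03, -0.163, 0.045], [0, 0, 0.03, -0.163, 0.045], [0, 0, 0.03, -0.163, 0.045], [0, 0, 0.03, -0.163, 0.045], [0, 0, 0.03, 0, 0.045], [0, 0, 0, 0, 0.045]])

```text
t: 4.35
tcp_pos: [0.482, -0.3016, 0.1116]
tool_rot: [-3.14, -0.006, 2.247]
ft_force: [0.0, 0.2, 0.0]
finger_gap: 0.524
grasp_force: 0.0
```

Run:
```python
from h import *
p=ctrl.grab_frame("wrist")
cv2.imwrite("pics/w2.png",cv2.resize(p["pixels"][:,:,::-1],(800,600),interpolation=cv2.INTER_CUBIC))
s=ctrl.get_state();print(s["tcp_pos"],s["tool_rot"],np.round(s["qpos"],2))
print([np.round(np.array(proj(p,X,True))/.64) for X in([.486,-.303,.084],[.4985,-.319,.084])])
```

```text
[ 0.48345489 -0.30265795  0.1134826 ] [-3.14095193e+00 -2.43427024e-03  2.24696151e+00] [-0.64  0.32  1.84  0.    0.98 -1.31]
[array([407., 355.]), array([406., 394.])]
```

View pics/w2.png

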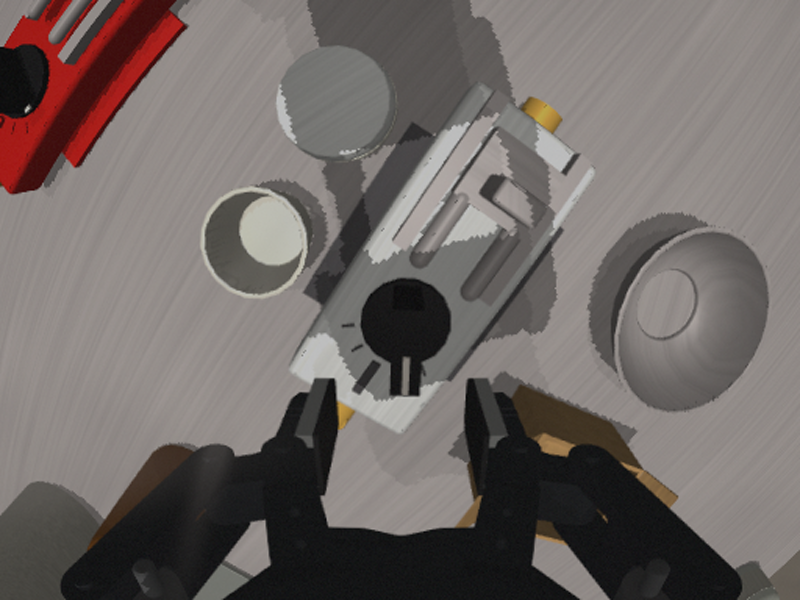

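The bar (pointer end at (406,394)) is aligned and lies between the pads. Descend and grip.

Request:
jog_arm(targets=[[0, 0, 0.015, 0, 0.045], [0, 0, 0.014, 0, 0.045], [0, 0, 0, 0, 0.0], [0, 0, 0, 0, 0.0], [0, 0, 0, 0, 0.0], [0, 0, 0, 0, 0.0]])

```text
t: 5.15
tcp_pos: [0.4845, -0.3034, 0.0857]
tool_rot: [3.141, 0.001, 2.248]
ft_force: [-0.0, -0.2, 0.1]
finger_gap: -0.004
grasp_force: 0.0
```

Run:
```python
from h import *
p=ctrl.grab_frame("wrist")
cv2.imwrite("pics/w3.png",cv2.resize(p["pixels"][100:,100:420,::-1],(800,600*284//240*800//800) if 0 else (640,568),interpolation=cv2.INTER_CUBIC))
s=ctrl.get_state();print(s["tcp_pos"],s["tool_rot"],s["finger_gap"],s["grasp_force"])
```

```text
[ 0.48443149 -0.30335452  0.08568419] [3.14141039e+00 7.03173948e-04 2.24783164e+00] 0.0014177196313090099 0.0
```

View pics/w3.png

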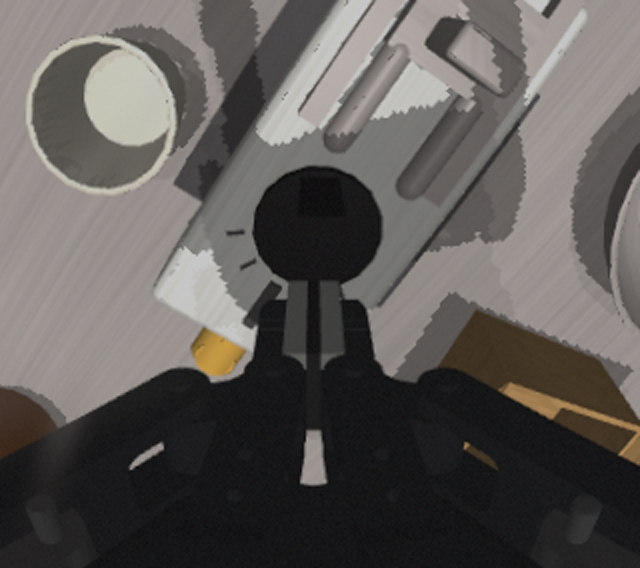

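The picture shows the pads at (313,320), below the disc (318,225); the reported gap is zero. I need to check the geometry by projection.

Run:
```python
from h import *
p=ctrl.grab_frame("wrist")
q=lambda X:np.round((np.array(proj(p,X,True))-100)*2).tolist()
print("K",p["mtx"],"cam",(-cam(p)[0].T@cam(p)[1]).round(4))
for z in(.05,.064,.084,.0857): print(z,"axis",q([.486,-.303,z]),"tcp",q([.4844,-.3034,z]))
d=np.array([np.cos(-.893),np.sin(-.893)])
for r in(-.021,.021): print("bar end",r,q([*(np.array([.486,-.303])+r*d),.084]),"padedge",q([*(np.array([.4844,-.3034])+r/21*11*d),.064]))
print("disc r",q([*(np.array([.486,-.303])-.024*d),.05]),q([*(np.array([.486,-.303])+.024*d),.05]))
s=ctrl.get_state();print(s["finger_gap"],s["grasp_force"])
```

```text
K [[297.31863964   0.         256.32337542]
 [  0.         297.31863964 195.10125666]
 [  0.           0.           1.        ]] cam [ 0.4312 -0.2378  0.2462]
0.05 axis [318.0, 237.0] tcp [314.0, 235.0]
0.064 axis [318.0, 253.0] tcp [314.0, 251.0]
0.084 axis [319.0, 281.0] tcp [314.0, 279.0]
0.0857 axis [319.0, 283.0] tcp [314.0, 281.0]
bar end -0.021 [319.0, 217.0] padedge [314.0, 221.0]
bar end 0.021 [319.0, 338.0] padedge [314.0, 280.0]
disc r [318.0, 173.0] [318.0, 295.0]
-0.0014306204709324225 0.0
```

Run:
```python
from h import *
import pickle;p=pickle.load(open("w1.pkl","rb"))
T=np.array([.48384,-.3702,.26428]);a=1.594;x=np.array([np.cos(a),np.sin(a),0]);y=np.array([np.sin(a),-np.cos(a),0]);z=np.array([0,0,-1])
print("axis",cam(p)[0][2].round(3),"campos rel tool",[(-cam(p)[0].T@cam(p)[1]-T)@v for v in(x,y,z)])
for dz in(-.013,.0,.009,.022): print(dz,[np.round(np.array(proj(p,T+dx*x-.0425*y+dz*z,True))/.64) for dx in(.011,-.011)])
s=ctrl.get_state();print(s)
```

```text
axis [ 0.008 -0.324 -0.946] campos rel tool [np.float64(0.0839514625739907), np.float64(-0.0008233066389941858), np.float64(-0.16061634268398478)]
-0.013 [array([285., 364.]), array([291., 415.])]
0.0 [array([293., 349.]), array([298., 398.])]
0.009 [array([297., 340.]), array([302., 387.])]
0.022 [array([303., 328.]), array([307., 373.])]
{'t': 5.25, 'qpos': array([-6.35669607e-01,  3.61603695e-01,  1.85280258e+00,  4.51777911e-05,
        9.26593435e-01, -1.31266548e+00]), 'joint_velocities': array([-0.0019513 ,  0.002405  ,  0.00268294,  0.00151805,  0.00105157,
        0.00147737]), 'joint_efforts': array([-1.04443621e-03, -3.92978919e+01, -2.31868118e+01, -1.84394394e-04,
       -2.98624727e-03,  8.11754853e-05]), 'tcp_pos': array([ 0.48437692, -0.30331585,  0.08561893]), 'tool_rot': array([3.14140635e+00, 5.64070640e-04, 2.24776502e+00]), 'ft_force': array([-0.26031376,  0.28804031,  0.02197808]), 'moment': array([-0.03073731, -0.04198944, -0.02332357]), 'grasp_force': 0.0, 'finger_gap': -0.0014306204709324225}
```

The pads appear to sit about 40 mm higher than the stated TCP implies, and they shut on nothing, which agrees. I'll open and descend in small steps, watching the force.

Request:
jog_arm(targets=[[0, 0, 0, 0, 0.045], [0, 0, 0, 0, 0.045], [0, 0, 0, 0, 0.045], [0, 0, 0.004, 0, 0.045], [0, 0, 0.004, 0, 0.045], [0, 0, 0.004, 0, 0.045], [0, 0, 0, 0, 0.045]])

```text
t: 6.12
tcp_pos: [0.4837, -0.3029, 0.0726]
tool_rot: [-3.141, -0.001, 2.248]
ft_force: [-0.6, 0.7, 0.3]
finger_gap: 0.53
grasp_force: 0.0
```

Run:
```python
from h import *
p=ctrl.grab_frame("scene");save(p,"s1.png")
u,v=map(int,proj(p,[.486,-.303,.1]));print(u,v,[np.round((np.array(proj(p,[.486,-.303,z]))-[u-40,v-50])*8) for z in(.04,.064,.084,.1)])
cv2.imwrite("pics/s1.png",cv2.resize(p["pixels"][v-50:v+25,u-40:u+50,::-1],(720,600),interpolation=cv2.INTER_CUBIC))
s=ctrl.get_state();print(s["tcp_pos"],s["ft_force"],s["finger_gap"])
```

```text
202 186 [array([344., 482.]), array([336., 451.]), array([330., 423.]), array([325., 401.])]
[ 0.48397332 -0.30302157  0.07290318] [0.13443037 0.13346383 1.06942506] 0.5294161924343755
```

View pics/s1.png

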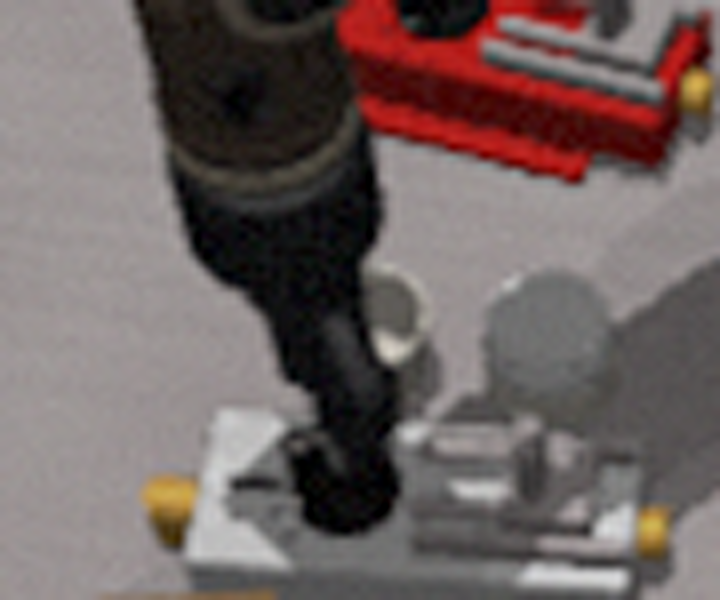

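The scene crop shows a finger reaching down beside the bar at about (370,465). Close here and see.

Request:
jog_arm(targets=[[0, 0, 0, 0, 0.0], [0, 0, 0, 0, 0.0], [0, 0, 0, 0, 0.0], [0, 0, 0, 0, 0.0]])

```text
t: 6.68
tcp_pos: [0.4842, -0.3032, 0.0734]
tool_rot: [3.142, 0.0, 2.248]
ft_force: [-0.2, 0.3, 0.2]
finger_gap: -0.0
grasp_force: 0.0
```

Request:
jog_arm(targets=[[0, 0, 0, 0, 0.045], [0, 0, 0, 0, 0.045], [0, 0, 0, 0, 0.045], [0, 0, 0.004, 0, 0.045], [0, 0, 0.004, 0, 0.045], [0, 0, 0.004, 0, 0.045], [0, 0, 0, 0, 0.0], [0, 0, 0, 0, 0.0], [0, 0, 0, 0, 0.0], [0, 0, 0, 0, 0.0]])

```text
t: 7.92
tcp_pos: [0.4851, -0.3021, 0.0614]
tool_rot: [3.139, -0.0, 2.247]
ft_force: [3.9, 4.8, 0.9]
finger_gap: 0.14
grasp_force: 59.8
```

Gripped, so the tips are really about 20 mm behind the stated TCP. I'll reopen, go 10 mm deeper, regrip, then turn.

Request:
jog_arm(targets=[[0, 0, 0, 0, 0.035], [0, 0, 0, 0, 0.035], [0, 0, 0, 0, 0.035], [0, 0, 0.004, 0, 0.035], [0, 0, 0.006, 0, 0.035], [0, 0, 0, 0, 0.0], [0, 0, 0, 0, 0.0], [0, 0, 0, 0, 0.0], [0, 0, 0, 0, 0.0]])

```text
t: 9.05
tcp_pos: [0.4847, -0.3017, 0.0508]
tool_rot: [3.14, -0.001, 2.247]
ft_force: [3.3, 3.7, -1.4]
finger_gap: 0.146
grasp_force: 60.6
```

Request:
jog_arm(targets=[[0, 0, 0, 0.12, 0.0], [0, 0, 0, 0.12, 0.0], [0, 0, 0, 0.12, 0.0], [0, 0, 0, 0.12, 0.0], [0, 0, 0, 0.11, 0.0], [0, 0, 0, 0, 0.0], [0, 0, 0, 0, 0.0], [0, 0, 0, 0, 0.0]])

```text
t: 10.05
tcp_pos: [0.4856, -0.3012, 0.0508]
tool_rot: [3.139, -0.003, 1.656]
ft_force: [5.3, 5.7, -3.2]
finger_gap: 0.146
grasp_force: 60.4
```

Request:
jog_arm(targets=[[0, 0, 0, 0, 0.045], [0, 0, 0, 0, 0.045], [0, 0, 0, 0, 0.045], [0, 0, -0.05, 0, 0.045], [0, 0, -0.06, 0, 0.045], [0, 0, -0.06, 0, 0.0], [-0.05, 0, 0, 0, 0.0], [0, 0, 0, 0, 0.0], [0, 0, 0, 0, 0.0]])

```text
t: 11.18
tcp_pos: [0.4877, -0.3526, 0.2205]
tool_rot: [-3.14, -0.002, 1.657]
ft_force: [0.1, 0.6, -1.2]
finger_gap: 0.003
grasp_force: 0.0
```

Run:
```python
from h import *
p=ctrl.grab_frame("wrist")
import pickle;pickle.dump(p,open("w4.pkl","wb"))
cv2.imwrite("pics/w4.png",cv2.resize(p["pixels"][:240,100:420,::-1],(800,600),interpolation=cv2.INTER_CUBIC))
s=ctrl.get_state();print(s["tcp_pos"],s["tool_rot"],s["finger_gap"])
```

```text
[ 0.48765223 -0.35213873  0.22025776] [-3.14001888e+00 -1.97282349e-03  1.65744877e+00] -0.002383654104047895
```

View pics/w4.png

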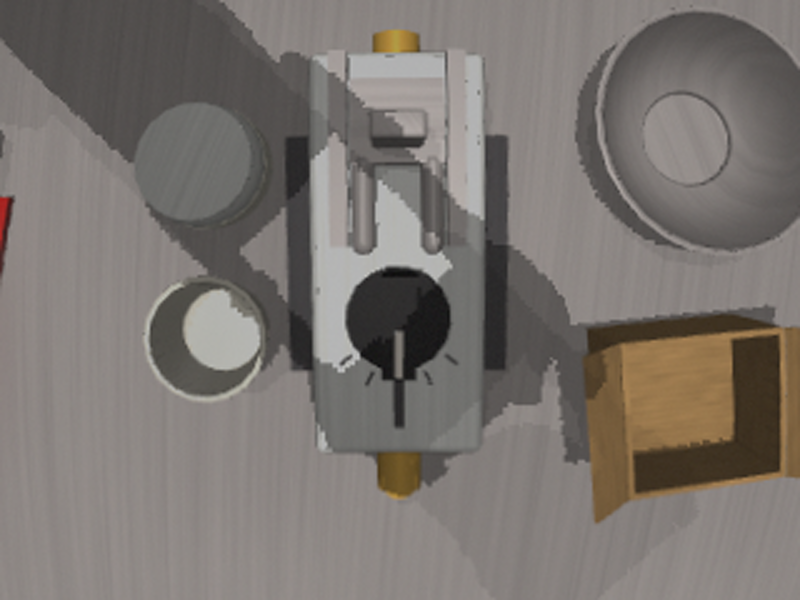

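The wrist crop shows the pointer (398,350) in line with the mark (400,400), and the tab top at about (400,124). Next I'll work out the push.

Run:
```python
from h import *
import pickle;p=pickle.load(open("w4.pkl","rb"))
f=lambda u,v,z:atz(p,(u*.4+100,v*.4),z,True)
a=1.657;x=np.array([np.cos(a),np.sin(a),0]);y=np.array([np.sin(a),-np.cos(a),0]);T=np.array([.4877,-.3521,.2203])
for n,v in dict(knob=(398,316,.052),tabback=(400,111,.092),tabfront=(400,136,.092),ptr=(399,335,.084)).items():
    q=f(*v)-T;print(n,f(*v).round(4),(q@x).round(4),(q@y).round(4))
```

```text
knob [ 0.4855 -0.3011  0.052 ] 0.051 0.0022
tabback [ 0.4787 -0.217   0.092 ] 0.1353 0.0026
tabfront [ 0.4795 -0.227   0.092 ] 0.1254 0.0026
ptr [ 0.486  -0.3056  0.084 ] 0.0465 0.0023
```

Request:
jog_arm(targets=[[0.053, 0.0025, 0, 0, 0.0], [0.053, 0, 0, 0, 0.0], [0.052, 0, 0, 0, 0.0], [0, 0, 0.06, 0, 0.0], [0, 0, 0.06, 0, 0.0], [0, 0, 0.03, 0, 0.0], [0, 0, 0.012, 0, 0.0], [0, 0, 0.01, 0, 0.0], [0, 0, 0, 0, 0.0]])

```text
t: 12.35
tcp_pos: [0.4777, -0.1955, 0.0496]
tool_rot: [3.141, 0.0, 1.658]
ft_force: [0.2, 0.5, 0.0]
finger_gap: -0.001
grasp_force: 0.0
```

Request:
jog_arm(targets=[[-0.006, 0, 0, 0, 0.0], [-0.006, 0, 0, 0, 0.0], [-0.006, 0, 0, 0, 0.0], [-0.006, 0, 0, 0, 0.0], [-0.006, 0, 0, 0, 0.0], [0, 0, 0, 0, 0.0]])

```text
t: 13.1
tcp_pos: [0.4797, -0.226, 0.0491]
tool_rot: [-3.141, 0.001, 1.657]
ft_force: [-0.0, 0.3, 0.2]
finger_gap: -0.001
grasp_force: 0.0
```

Request:
jog_arm(targets=[[-0.006, 0, 0, 0, 0.0], [-0.006, 0, 0, 0, 0.0]])

```text
t: 13.35
tcp_pos: [0.4805, -0.2371, 0.049]
tool_rot: [-3.141, -0.001, 1.658]
ft_force: [0.2, 1.6, -0.2]
finger_gap: -0.0
grasp_force: 0.8
```

Request:
jog_arm(targets=[[-0.005, 0, 0, 0, 0.0], [-0.003, 0, 0, 0, 0.0]])

```text
t: 13.6
tcp_pos: [0.4809, -0.2423, 0.049]
tool_rot: [-3.14, -0.007, 1.655]
ft_force: [0.9, 14.9, 7.5]
finger_gap: -0.001
grasp_force: 7.2
```

Request:
jog_arm(targets=[[-0.002, 0, 0, 0, 0.0], [0, 0, 0, 0, 0.0], [0.02, 0, 0, 0, 0.0], [0, 0, -0.06, 0, 0.0], [0, 0, -0.06, 0, 0.0], [-0.06, 0, -0.04, 0, 0.0], [-0.03, 0, 0, 0, 0.0], [0, 0, 0, 0, 0.0]])

```text
t: 14.6
tcp_pos: [0.4875, -0.3114, 0.2049]
tool_rot: [3.14, 0.003, 1.655]
ft_force: [-0.7, 0.7, -0.7]
finger_gap: -0.0
grasp_force: 0.0
```

Run:
```python
from h import *
p=ctrl.grab_frame("wrist")
import pickle;pickle.dump(p,open("w5.pkl","wb"))
cv2.imwrite("pics/w5.png",cv2.resize(p["pixels"][:240,100:420,::-1],(800,600),interpolation=cv2.INTER_CUBIC))
s=ctrl.get_state();print(s["tcp_pos"],s["tool_rot"],s["qpos"])
```

```text
[ 0.48681583 -0.30950728  0.20382567] [-3.14139246e+00  2.18832013e-04  1.65623134e+00] [-6.41618607e-01  2.26580654e-01  1.75940173e+00 -3.24094592e-04
  1.15561441e+00 -7.26922874e-01]
```

View pics/w5.png

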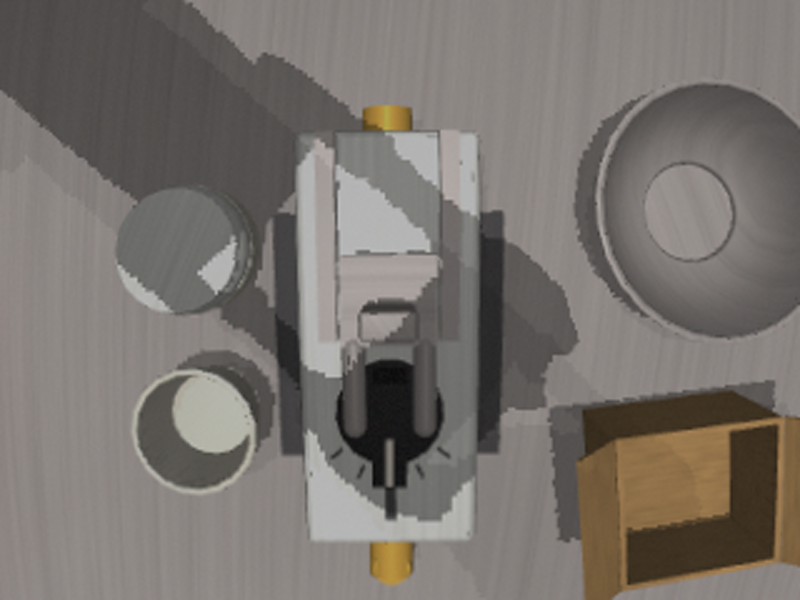

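The crop shows the prongs either side of the bar, the tab top at (388,326), the knob at (389,412), and the pointer still on the mark. The lock is home. On to the dial.

Request:
jog_arm(targets=[[0.0527, 0.006, -0.03, 0, 0.05], [0.0527, 0.006, 0, 0, 0.05], [0.0527, 0.006, 0, 0, 0.05], [0.0527, 0.006, 0, 0, 0.05], [0.0527, 0.006, 0, 0, 0.05], [0.0527, 0.006, 0, 0, 0.05], [0.0527, 0.006, 0, 0, 0.05], [0.0527, 0.006, 0, 0, 0.05], [0.0527, 0.006, 0, 0, 0.05], [0.0527, 0.006, 0, 0, 0.05]])

```text
t: 15.9
tcp_pos: [0.4992, 0.2235, 0.2329]
tool_rot: [-3.14, 0.001, 1.659]
ft_force: [0.4, 0.2, 0.4]
finger_gap: 0.583
grasp_force: 0.0
```

Request:
jog_arm(targets=[[0, 0, 0, -0.185, 0.05], [0, 0, 0, -0.185, 0.05], [0, 0, 0, -0.185, 0.05], [0, 0, 0, -0.185, 0.05], [0, 0, 0, -0.185, 0.05], [0, 0, 0, -0.185, 0.05], [0, 0, 0, -0.185, 0.05], [0, 0, 0, -0.185, 0.05], [0, 0, 0, -0.185, 0.05], [0, 0, 0, -0.185, 0.05], [0, 0, 0, -0.185, 0.05], [0, 0, 0, -0.185, 0.05]])

```text
t: 17.4
tcp_pos: [0.4992, 0.2217, 0.2327]
tool_rot: [3.141, -0.002, -2.398]
ft_force: [-0.5, 0.2, -0.9]
finger_gap: 0.587
grasp_force: 0.0
```

Run:
```python
from h import *
import pickle;p=pickle.load(open("w5.pkl","rb"))
f=lambda u,v,z:atz(p,(u*.4+100,v*.4),z,True)
print("tab-knob",np.linalg.norm((f(388,312,.092)+f(388,340,.092))[:2]/2-f(389,412,.052)[:2]))
p=ctrl.grab_frame("wrist")
import pickle;pickle.dump(p,open("w6.pkl","wb"))
cv2.imwrite("pics/w6.png",cv2.resize(p["pixels"][60:300,100:420,::-1],(800,600),interpolation=cv2.INTER_CUBIC))
s=ctrl.get_state();print(s["tcp_pos"],s["tool_rot"],s["qpos"])
```

```text
tab-knob 0.04203165792304187
[0.49926358 0.22168619 0.23270323] [ 3.14060459e+00 -2.37993485e-03 -2.39423595e+00] [ 3.38184299e-01  1.41104146e-01  1.79968320e+00 -4.32409866e-05
  1.20338188e+00 -1.97995197e+00]
```

View pics/w6.png

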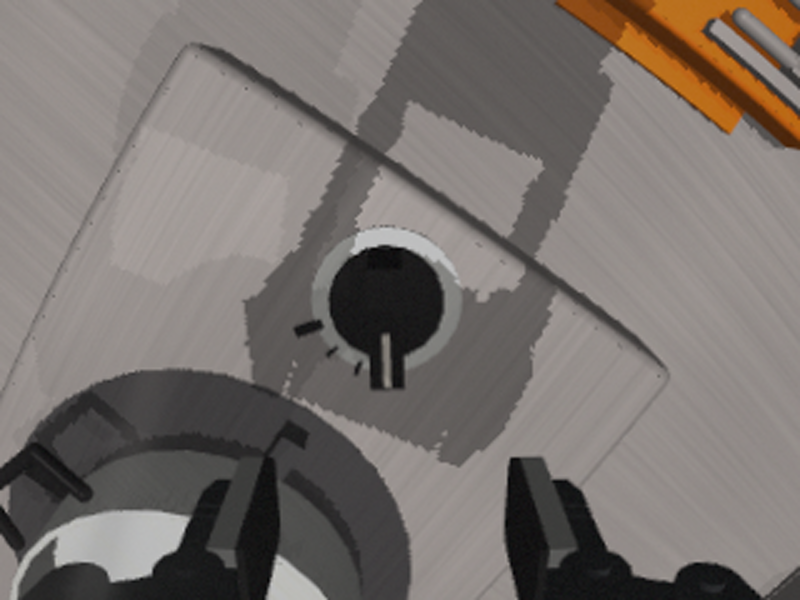

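The dial disc is at (387,300), its pointer line runs (386,333)–(387,388) nearly along the tool x axis, and the long third tick is at (308,327).

Run:
```python
from h import *
import pickle;p=pickle.load(open("w6.pkl","rb"))
f=lambda u,v,z:atz(p,(u*.4+100,v*.4+60),z,True)
T=np.array([.49926,.22169,.2327]);a=-2.394;x=np.array([np.cos(a),np.sin(a),0]);y=np.array([np.sin(a),-np.cos(a),0])
for n,v in dict(disc=(387,300,.076),p0=(386,333,.114),p1=(387,388,.114),bl=(369,389,.114),br=(404,389,.114),tick=(308,327,.071),discT=(387,245,.076),discB=(387,357,.076)).items():
    q=f(*v)-T;print(n,f(*v).round(4),(q@x).round(4),(q@y).round(4))
```

```text
disc [0.5048 0.2256 0.076 ] -0.0067 -0.0009
p0 [0.507  0.2273 0.114 ] -0.0095 -0.0012
p1 [0.5241 0.2435 0.114 ] -0.0331 -0.0009
bl [0.5294 0.2384 0.114 ] -0.0335 -0.0083
br [0.5198 0.2489 0.114 ] -0.0336 0.006
tick [0.5397 0.2085 0.071 ] -0.0207 -0.0372
discT [0.4864 0.2088 0.076 ] 0.0182 -0.0008
discB [0.5247 0.2438 0.076 ] -0.0336 -0.0011
```

Request:
jog_arm(targets=[[-0.008, -0.001, 0, 0, 0.045], [0, 0, 0.05, 0, 0.045], [0, 0, 0.05, 0, 0.045], [0, 0, 0.03, 0, 0.045], [0, 0, 0.015, 0, 0.045], [0, 0, 0.013, 0, 0.045], [0, 0, 0, 0, 0.045], [0, 0, 0, 0, 0.0], [0, 0, 0, 0, 0.0], [0, 0, 0, 0, 0.0], [0, 0, 0, 0, 0.0]])

```text
t: 18.82
tcp_pos: [0.5085, 0.2268, 0.0775]
tool_rot: [3.142, 0.002, -2.406]
ft_force: [-2.5, 2.5, 5.8]
finger_gap: 0.149
grasp_force: 60.5
```

Request:
jog_arm(targets=[[0, 0, 0, 0.13, 0.0], [0, 0, 0, 0.13, 0.0], [0, 0, 0, 0.13, 0.0], [0, 0, 0, 0.13, 0.0], [0, 0, 0, 0.13, 0.0]])

```text
t: 19.45
tcp_pos: [0.5089, 0.2257, 0.0775]
tool_rot: [-3.141, 0.002, -3.058]
ft_force: [-1.6, -0.8, 6.7]
finger_gap: 0.149
grasp_force: 60.6
```

Request:
jog_arm(targets=[[0, 0, 0, 0.13, 0.0], [0, 0, 0, 0.13, 0.0], [0, 0, 0, 0.13, 0.0], [0, 0, 0, 0.13, 0.0], [0, 0, 0, 0.11, 0.0], [0, 0, 0, 0, 0.0], [0, 0, 0, 0, 0.0], [0, 0, 0, 0, 0.0], [0, 0, 0, 0, 0.0]])

```text
t: 20.58
tcp_pos: [0.5086, 0.2246, 0.0775]
tool_rot: [-3.14, 0.003, 2.599]
ft_force: [-1.6, -3.9, 6.7]
finger_gap: 0.151
grasp_force: 60.8
```

Run:
```python
from h import *
p=ctrl.grab_frame("wrist")
cv2.imwrite("pics/w7.png",cv2.resize(p["pixels"][60:300,100:420,::-1],(800,600),interpolation=cv2.INTER_CUBIC))
s=ctrl.get_state();print(s["tcp_pos"],s["tool_rot"],s["moment"],s["grasp_force"],s["finger_gap"])
```

```text
[0.50865139 0.22464145 0.07750945] [-3.14029628e+00  2.54617784e-03  2.59931547e+00] [-0.63259456  0.33515214  0.10842979] 60.83333373069763 0.14845034334751045
```

View pics/w7.png

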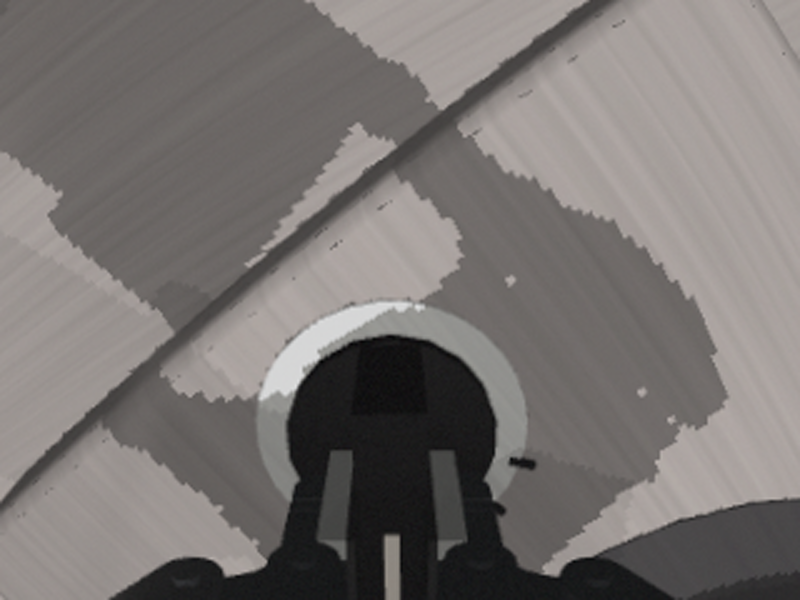

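The bar sits squarely in the pads: its back face is at (390,380) and the white line at (392,570), both along the tool axis. The dial has turned about 1.28 rad and I'm still holding it, so I'll hand in.

```bash
python3 -c "
from cell import ctrl;print(ctrl.job_done())"
```

```text
the job is handed in; nothing more can be done
None
```

I handed the job in with the knob on its mark, the lock slid home and the gripper holding the igniter dial at about 1.28 rad (third notch); no verdict came back.

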